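Stack a bearing block in its nest and hold the cap over it

ROBOT

A 6-joint arm with a two-finger parallel gripper is mounted at the origin on the work surface. World frame = base frame: x ahead of the robot, y to its left, z up, the work surface at z = 0. Lengths are in mm, angles in degrees, forces in N, time in s.
With the tool pointing down it reaches from about 300 to 850 mm from the base axis. Payload 4.2 kg.
Tool frame: the origin (TCP) lies on the centre line of the jaws, within the pads' length; the fingertips stand 14 mm ahead of it and the grasp point (between the pads) lies 5 mm behind it (env.finger_overhang is the z of the fingertips in the tool frame, in mm); z points along the fingers, y is the line along which they close (so a half turn about z gives the same grasp; the last joint's range is limited). The gripper opens to 91 mm and grips with 3 to 60 N. Pads are 32 mm wide; open, the fingers measure 118 mm over their backs; the gripper's body (76 mm by 178 mm) begins 60 mm behind the grasp point.
Start: joints at [-75.63, 18.312, 89.639, -0, 72.044, -1.146], TCP at [153.816, -554.06, 227.976] pointing down, gripper open.
Joint ranges: [-177.97, 177.97], [-48.28, 115.42], [12.27, 149.76], [-77.06, 257.06], [2.81, 150.46], [-146.56, 146.56]. Speed limits (degrees/s): [147.25, 147.25, 180, 180, 180, 180].

INTERFACE

Orientations are given as [roll, pitch, yaw] about the fixed x, y, z axes, in that order (R = Rz(yaw) Ry(pitch) Rx(roll)).
In Python, from workcell import sensors, viewer, env gives the robot as it stands. The module is installed in compiled form; this text tells all that it offers.
- The arm moves only by the tool step_arm, never from a script. Its argument "plan" is one flat list of numbers, 6 for each row, row after row: the shift along the tool's x, y, z in cm, then the turn, a rotation vector about the tool's x, y, z in rad. In form: [x, y, z, wx, wy, wz, x, y, z, wx, wy, wz, ...]. A call has 1 to 5 rows; each row shifts and turns the commanded pose from where the row before left it, along the tool's axes as they then stand; what a row does not reach is not made up. A row lasts 1/12 s, in which the tool goes at most 41.7 mm and 7.16 degrees, less where a joint would pass 70% of its speed; a pose out of reach is approached as far as the arm can. A call is refused whole if a number of a shift passes 4.17 or a number of a turn 0.125, either way. A call with a gripper value outside its range is refused whole. "hand" is the finger opening in cm, from 0 to 9.12, set as the call begins (left out, the last holds). The fingers move at their own pace and stop on an object; "newtons" is the grip in N (left out, the last holds). Time passes only in rows, so rows that do not move let the fingers close. It gives the time, the measured TCP pose, the force, the opening and the grip force at its end, in the units of the state.
- sensors.state(): the state, without advancing time (a new reading comes with each control period).
- viewer.grab_frame(name): name is "scene" or "top" or "wrist"; returns a dict with "img" (420x560x3 uint8, red, green, blue), "fx", "fy", "cx", "cy" (pixels), "position" and "attitude" of the camera in the world. Camera axes: x right, y down, z forward; pixel columns grow to the right and rows downward; lengths in mm; the calibration is good to about 2 mm. A picture is of the moment at which its call begins. There is no depth.
- env.job_done(): hands the job in; it is judged then, once.
Trained networks look in a picture, given as the dict that the camera call returned (one of the last four; its "shot" number tells which), for a name from the list of things; names that differ only in an ending like _2 or _b are one class to them, and where a whole thing is asked for, a point or a joint stands for the part that bears it (a point fixed in the world has none). Each returns a list of dicts, best first, with "score" (0 to 1); they miss things now and then, are a little off and sometimes report something else, mostly with a low value. They report only what shows in the picture. A call takes as long as a camera call. They do not tell look-alikes from the thing itself.
- viewer.boxes_of(name, picture): "location" ([column, row] in pixels, amid what is visible of it).
- viewer.pinpoint(name, picture): "location" ([column, row] in pixels: a listed point, or the origin of a listed thing).
The state is a dict: "time_s": time; "qpos": joint angles; "qvel": joint speeds; "effort": joint torques, N m; "ee_pos": TCP position; "ee_rot": TCP orientation; "force": force on the tool from outside, world axes, zero at the start; "torque": the same for the moment, N m; "gripper_width": finger opening in mm; "gripper_force": force on a finger pad.
Only numpy, scipy, OpenCV 4.12 (cv2) and the standard library are available. Lean on these libraries where they do the work, as an engineer would, in place of code of your own. Each camera call takes 0.05 s, during which the arm holds its last target. There are 200 camera calls.

TASK

Carry the parts over the steel fence without touching it and build the bearing block in the nest: set (do not drop) the body fully home in the square pocket, let go, then set the spacer flat on it over the spigot and let go. Then bring the cap over and finish while still holding it in the gripper, level and still, centred over the body, edges square with the body's, its underside about 8 mm above the spacer, and never let it touch the parts or nest below. Leave the other tools alone.

Things in the scene. Friction and masses are not known exactly. Their poses are not given: they have to be found in the camera images.
- nest: fixture, fixed: a dark steel block 140 x 140 x 28 mm on the bench with one blind square pocket in the middle of its top, 55 x 55 mm, 20 mm deep (mouth edges chamfered 2 mm, pocket floor 8 mm above the bench). Origin: centre of the underside, on the pocket's axis; z up, x and y along the block's and the pocket's sides. It may stand to the left or the right of the fence.
- board: plywood parts board, fixed, 270 x 100 x 6 mm, flat on the bench on the other side of the fence from the nest. The body, spacer and cap stand on it in a row along its long axis (x), about 90 mm apart, in any order. Origin: centre of the underside; its top is 6 mm above the bench.
- body: the body, loose, upright: a plain aluminium block 50 x 50 mm and 42 mm high, about 0.3 kg, with a round spigot in the middle of its top, 17 mm diameter and 12 mm high (tapered at the tip). Origin: centre of the 50 mm underside; z up, x and y along the square sides. Stands 22 mm proud of the nest when home.
- spacer: the spacer, loose, lying flat: an aluminium ring of 40 mm outer and 22 mm inner diameter, 18 mm high, about 50 g. It goes over the body's spigot and rests on the body's square top. Origin: on its axis at the underside; z up.
- cap: the cap, loose, lying flat: a square aluminium plate 50 x 50 x 8 mm with an upright grip rib in the middle of its top, 36 mm long (along x), 12 mm thick (along y) and 26 mm high (rib top 34 mm above the underside), about 90 g; four dark screw holes at the corners (look only). Origin: centre of the underside; z up, x and y along the square sides.
- fence: the fence, fixed: a bright steel bar standing on edge, 340 mm long (x), 12 mm thick (y), 70 mm high, on two dark feet 50 mm wide (y) and 10 mm high; it separates the parts board from the nest. Origin: centre of the underside. Do not touch.
- grinder: bystander, leave alone: red die grinder with black nose lying on the bench, about 195 mm long (x), 52 mm thick. Origin: under its middle.
- dieblock: bystander, leave alone: bright steel die block 90 x 60 x 40 mm with two holes. Origin: centre of the underside.
- wrench: bystander, leave alone: steel wrench lying along its x. Origin: under its middle.
There are look-alikes about, which are no part of the job. What is shaped like the cap but red, turquoise or yellow is not meant.

How it is judged (in metres and radians):
On the way, in this order (a step that is already met when the one before it is completed fails the run):
1. the body is lowered into the pocket in the gripper (not dropped): still held with its underside within 8 mm of the pocket floor (contact force between the fingers and body above 0.5 N and z of body in the frame of nest below 0.016 m and horizontal distance between body and nest below 0.008 m), for 0.04 s.
2. the body stands home in the pocket, let go (z of body in the frame of nest between 0.005 and 0.0105 m and horizontal distance between body and nest below 0.005 m and angle between body's own z axis and vertical below 0.06 rad and contact force between the fingers and body below 0.05 N), for 0.2 s.
3. the spacer is lowered over the spigot in the gripper (not dropped): still held within 8 mm of the body's top (contact force between the fingers and spacer above 0.5 N and z of spacer in the frame of body between 0.035 and 0.05 m and horizontal distance between spacer and body below 0.008 m), for 0.04 s.
4. the spacer lies flat on the body around the spigot, let go, the body still home (z of body in the frame of nest between 0.005 and 0.0105 m and horizontal distance between body and nest below 0.005 m and angle between body's own z axis and vertical below 0.06 rad and z of spacer in the frame of body between 0.039 and 0.0445 m and horizontal distance between spacer and body below 0.005 m and angle between spacer's own z axis and vertical below 0.08 rad and contact force between the fingers and spacer below 0.05 N), for 0.2 s.
At the end, for the whole second after the job is handed in: Body home in the pocket (3 mm, upright), spacer flat on it (5 mm off axis at most), both let go; cap held still by the fingers alone, level within 5 degrees, 2 to 15 mm above the spacer, within 5 mm of the body's axis and 7 degrees of square; nothing else touches it (all of step 4 and contact force between each of the fingers, cap and body below 0.05 N and z of cap in the frame of spacer between 0.02 and 0.033 m and horizontal distance between cap and body below 0.005 m and angle between cap's own z axis and vertical below 0.09 rad and (angle between the x axis of cap and the x axis of body, either way round below 0.12 rad or angle between the x axis of cap and the y axis of body, either way round below 0.12 rad) and contact force between the fingers and cap above 0.5 N and linear speed of cap below 0.015 m/s and contact force between cap and spacer below 0.05 N and contact force between cap and nest below 0.05 N and contact force between cap and fence below 0.05 N and contact force between cap and board below 0.05 N); the arm keeps its last pose, push and grip.
It fails at once if the fence is touched (contact force between fence and anything else above 1 N).
It fails at once if the cap touches the body, the spacer or the nest (contact force between cap and body above 0.3 N or contact force between cap and spacer above 0.3 N or contact force between cap and nest above 0.3 N).
It fails at once if a bystander tool is moved by more than 20 mm (distance of any of grinder, dieblock, wrench from where it was at the start of the episode above 0.02 m).
It also fails if it takes over 67 s, if anything falls off the work surface, if the arm or the gripper's body presses on something with over 40 N, if the wrist force passes 120 N, or if a joint passes its speed limit or range.

## Working session

There is one attempt and no reset: what is moved stays moved. The work goes in short steps, Python scripts to look and compute and a tool call to move; the robot and the scene stay as the last step left them, time stands still between calls to the robot, and variables do not carry over. Pictures are saved under pics/ and viewed, at most 13 in all, crops included, and the job is handed in when it is done.

Besides the shell and the picture viewer there is one more tool, called after "Call:" as name(argument=value, ...) on one line, values as JSON. step_arm: Moves the arm, as the interface text tells. Its arguments: {"type":"object","properties":{"plan":{"type":"array","items":{"type":"number"}},"hand":{"type":"number"},"newtons":{"type":"number"}},"required":["plan"]}

```bash
mkdir -p pics
cat > h.py <<'E'
import numpy as np, cv2
from scipy.spatial.transform import Rotation as R
from workcell import sensors, viewer, env
def rot(a):
    a=np.array(a,float)
    if a.shape==(3,3): return a
    return R.from_euler('xyz',a,degrees=True).as_matrix()
def ray(p,uv,z):
    d=rot(p['attitude'])@np.array([(uv[0]-p['cx'])/p['fx'],(uv[1]-p['cy'])/p['fy'],1])
    c=np.array(p['position']); return c+d*(z-c[2])/d[2]
def proj(p,X):
    q=rot(p['attitude']).T@(np.array(X,float)-np.array(p['position'])); return q[0]/q[2]*p['fx']+p['cx'],q[1]/q[2]*p['fy']+p['cy']
def save(p,n,box=None,s=1):
    im=p['img'][:,:,::-1]
    if box: im=im[box[1]:box[3],box[0]:box[2]]
    cv2.imwrite('pics/'+n,cv2.resize(im,None,fx=s,fy=s,interpolation=cv2.INTER_CUBIC))
E
python3 - <<'E'
from h import *
ps=[viewer.grab_frame(n) for n in('top','scene')]
for p,n in zip(ps,('top','scene')):
    print(n,{k:np.round(v,3).tolist() for k,v in p.items() if k not in('img',)})
    for t,z in(('nest',0),('board',0),('body',6),('spacer',6),('cap',6),('fence',0),('grinder',0),('dieblock',0),('wrench',0)):
        print(t,[(np.round(d['location']).tolist(),round(d['score'],2),np.round(ray(p,d['location'],z)[:2]).tolist()) for d in viewer.pinpoint(t,p)[:4]])
save(np and ps[0],'top.png',None,1.4)
save(ps[1],'scene.png',None,1.4)
print(sensors.state(),env.finger_overhang)
E
```

```text
top {'fx': 462.389, 'fy': 462.389, 'cx': 271.006, 'cy': 209.637, 'position': [448.084, -5.996, 1115.463], 'attitude': [-174.438, 0.471, -89.056], 'shot': 1}
nest [([192.0, 198.0], 0.88, [581.0, 199.0])]
board [([351.0, 219.0], 0.79, [537.0, -189.0])]
body [([349.0, 183.0], 0.85, [624.0, -183.0])]
spacer [([356.0, 220.0], 0.58, [534.0, -198.0])]
cap [([405.0, 264.0], 0.98, [430.0, -315.0]), ([379.0, 309.0], 0.67, [324.0, -254.0]), ([407.0, 204.0], 0.64, [574.0, -323.0]), ([357.0, 257.0], 0.56, [446.0, -202.0])]
fence [([267.0, 217.0], 0.8, [538.0, 14.0])]
grinder [([75.0, 220.0], 0.66, [523.0, 480.0]), ([469.0, 207.0], 0.24, [571.0, -473.0])]
dieblock [([468.0, 211.0], 0.82, [562.0, -470.0])]
wrench [([294.0, 124.0], 0.66, [769.0, -49.0])]
scene {'fx': 450.418, 'fy': 450.418, 'cx': 283.527, 'cy': 202.187, 'position': [1384.609, -220.934, 862.956], 'attitude': [-133.16, 0.239, 73.715], 'shot': 2}
nest [([343.0, 207.0], 0.92, [566.0, 186.0]), ([283.0, 283.0], 0.25, [766.0, -45.0])]
board [([201.0, 225.0], 0.95, [523.0, -201.0])]
body [([212.0, 246.0], 0.58, [610.0, -186.0])]
spacer [([1
[... 420 characters left out ...]
3, [771.0, -51.0])]
{'time_s': 1.0, 'qpos': array([-7.56291509e+01,  1.83123178e+01,  8.96393337e+01,  1.29043039e-03,
        7.20430584e+01, -1.14796306e+00]), 'qvel': array([-0.02019793, -0.09548345, -0.05560345, -0.05469583,  0.08787499,
        0.07338586]), 'effort': array([ 2.12436760e-03, -4.12356234e+01, -2.32237726e+01,  7.28016975e-02,
        3.74724925e-02, -1.06341849e-05]), 'ee_pos': array([ 153.83616615, -554.05843262,  227.96946863]), 'ee_rot': array([ 1.79994686e+02, -1.12137754e-03,  1.55184144e+01]), 'force': array([0.06717437, 1.08871315, 0.14120802]), 'torque': array([-0.01891049, -0.0302213 , -0.02185743]), 'gripper_force': 0.0, 'gripper_width': 91.51312383743745} 14.0
```

View pics/top.png

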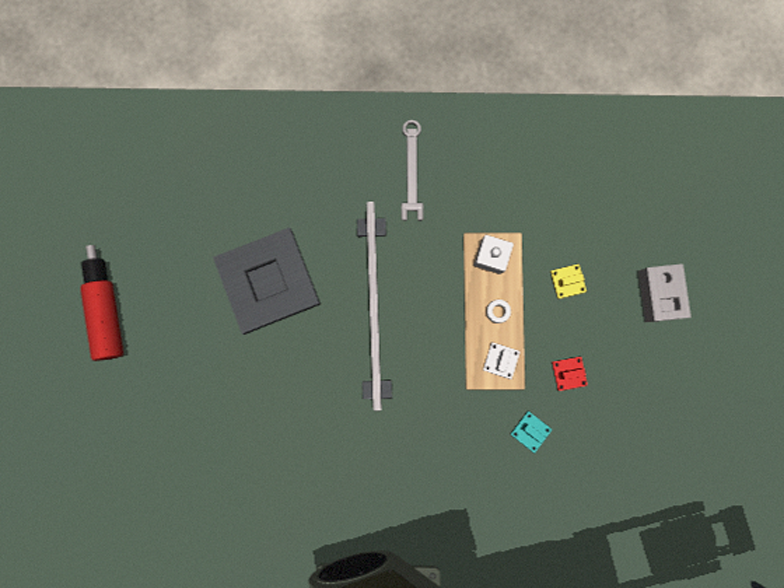

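View pics/scene.png

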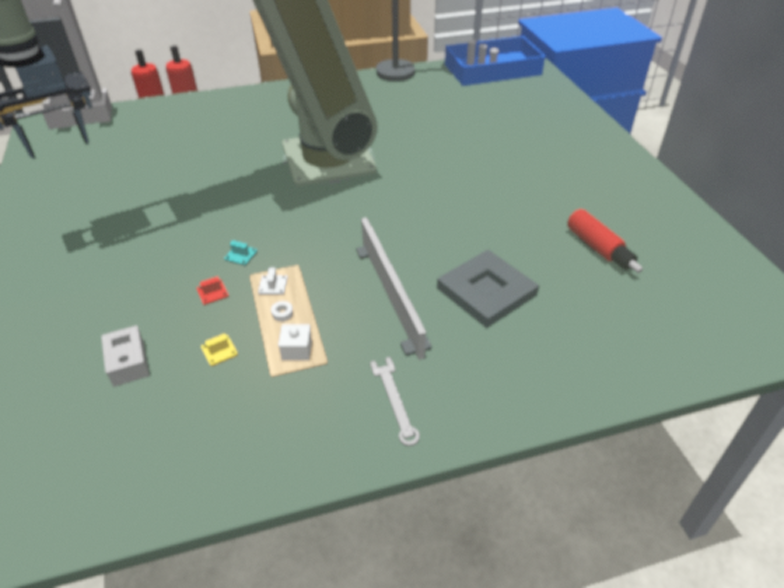

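Call:
step_arm(plan=[3.56, -1.6, -0.85, 0, 0, 0, 3.56, -1.6, -0.85, 0, 0, 0, 3.56, -1.6, -0.85, 0, 0, 0, 3.56, -1.6, -0.85, 0, 0, 0, 3.56, -1.6, -0.85, 0, 0, 0])

```text
time_s: 1.42
ee_pos: [305.0, -428.1, 271.0]
ee_rot: [180.0, -0.0, 15.5]
force: [-0.4, -0.5, 0.4]
gripper_width: 91.1
gripper_force: 0.0
```

Call:
step_arm(plan=[3.56, -1.6, -0.85, 0, 0, 0, 3.56, -1.6, -0.85, 0, 0, 0, 3.56, -1.6, -0.85, 0, 0, 0, 3.56, -1.6, -0.85, 0, 0, 0, 3.56, -1.6, -0.85, 0, 0, 0])

```text
time_s: 1.83
ee_pos: [455.2, -303.1, 313.6]
ee_rot: [180.0, -0.0, 15.5]
force: [-0.3, 0.2, 0.2]
gripper_width: 91.2
gripper_force: 0.0
```

Call:
step_arm(plan=[3.56, -1.6, -0.85, 0, 0, 0, 3.56, -1.6, -0.85, 0, 0, 0, 3.56, -1.6, -0.85, 0, 0, 0, 0, 0, 0, 0, 0, 0, 0, 0, 0, 0, 0, 0])

```text
time_s: 2.25
ee_pos: [545.4, -228.5, 338.3]
ee_rot: [180.0, 0.0, 15.7]
force: [0.1, 0.3, 0.7]
gripper_width: 91.1
gripper_force: 0.0
```

Run:
```python
from h import *
p=viewer.grab_frame('wrist')
print({k:np.round(v,3).tolist() for k,v in p.items() if k not in('img',)})
for t,z in(('body',6),('spacer',6),('cap',6),('board',0)):
    print(t,[(np.round(d['location']).tolist(),round(d['score'],2),np.round(ray(p,d['location'],z)[:2]).tolist()) for d in viewer.pinpoint(t,p)[:4]])
save(p,'w1.png',None,1.4)
```

```text
{'fx': 326.466, 'fy': 326.466, 'cx': 278.759, 'cy': 212.77, 'position': [623.201, -207.396, 495.996], 'attitude': [163.199, -0.035, -74.3], 'shot': 3}
body [([267.0, 112.0], 0.82, [622.0, -191.0])]
spacer [([259.0, 177.0], 0.82, [527.0, -204.0])]
cap [([257.0, 297.0], 0.9, [327.0, -253.0]), ([243.0, 226.0], 0.88, [445.0, -200.0]), ([342.0, 167.0], 0.77, [576.0, -320.0]), ([311.0, 255.0], 0.72, [425.0, -318.0])]
board [([254.0, 170.0], 0.78, [535.0, -193.0])]
```

View pics/w1.png

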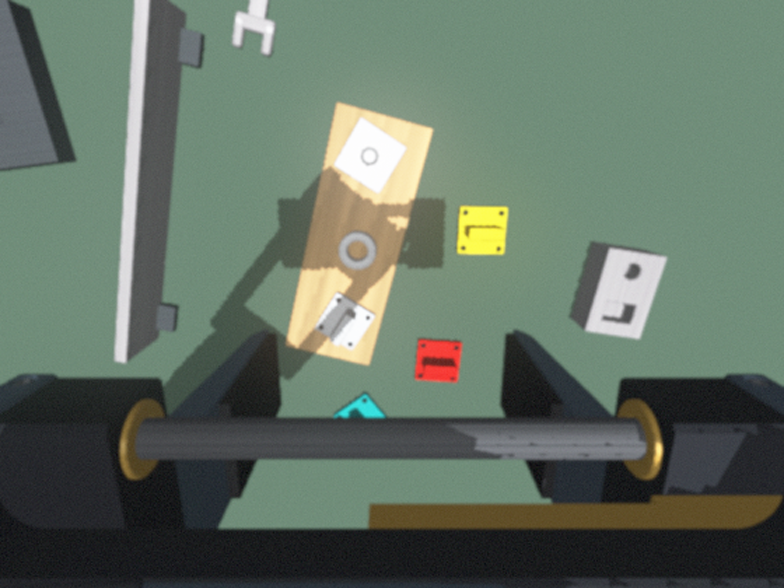

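```bash
cat >> h.py <<'E'
def rect(p,c,z,half=60,s=4):
    "orthorectify plane z around c; returns image; px->world: x=c0-half+col/s, y=c1+half-row/s"
    w=np.array([[c[0]-half,c[1]+half],[c[0]+half,c[1]+half],[c[0]+half,c[1]-half],[c[0]-half,c[1]-half]])
    src=np.float32([proj(p,(*q,z)) for q in w]); n=2*half*s
    return cv2.warpPerspective(p['img'],cv2.getPerspectiveTransform(src,np.float32([[0,0],[n,0],[n,n],[0,n]])),(n,n),flags=cv2.INTER_LINEAR)
def square(mask,c,half=60,s=4,amin=500):
    cs,_=cv2.findContours(mask.astype(np.uint8),cv2.RETR_EXTERNAL,cv2.CHAIN_APPROX_NONE)
    out=[]
    for k in cs:
        a=cv2.contourArea(k)/s**2
        if a<amin: continue
        (u,v),(w,h),an=cv2.minAreaRect(k)
        out.append((round(c[0]-half+u/s,1),round(c[1]+half-v/s,1),round(w/s,1),round(h/s,1),'yaw',round((-an)%90,1),'area',round(a)))
    return out
E
python3 - <<'E'
from h import *
p=viewer.grab_frame('wrist')
c=(622,-188); im=rect(p,c,48)
g=im.min(2); 
for th in(190,205,220): print(th,square(g>th,c))
sp=(530,-202); im2=rect(p,sp,24)
h=cv2.cvtColor(im2,cv2.COLOR_RGB2HSV)
print('spacer',[square(h[...,1]<t,sp) for t in(40,60)])
cp=(442,-203); im3=rect(p,cp,14)
h=cv2.cvtColor(im3,cv2.COLOR_RGB2HSV)
print('cap',[square(h[...,1]<t,cp) for t in(40,60)])
cv2.imwrite('pics/r1.png',np.hstack([im,im2,im3])[:,:,::-1][::2,::2])
q=[d for d in viewer.pinpoint('nest',p)]; print(q)
E
```

```text
190 [(621.2, -187.8, 53.7, 53.0, 'yaw', 74.0, 'area', 2715)]
205 [(621.4, -187.8, 51.8, 51.7, 'yaw', 73.6, 'area', 2594)]
220 [(621.5, -187.8, 50.6, 50.5, 'yaw', 73.5, 'area', 2493)]
spacer [[(501.8, -252.6, 63.5, 18.2, 'yaw', 0.0, 'area', 839), (526.9, -198.6, 40.4, 39.0, 'yaw', 84.3, 'area', 1241)], [(529.9, -251.6, 20.2, 119.8, 'yaw', 0.0, 'area', 2278), (527.0, -198.5, 40.5, 42.0, 'yaw', 0.0, 'area', 1339)]]
cap [[(444.0, -244.2, 121.2, 39.3, 'yaw', 69.3, 'area', 1050), (441.1, -204.2, 55.8, 51.9, 'yaw', 72.9, 'area', 2662)], [(441.1, -204.1, 57.8, 53.7, 'yaw', 73.7, 'area', 2835), (441.9, -202.9, 119.8, 119.8, 'yaw', 0.0, 'area', 3888)]]
[]
```

View pics/r1.png

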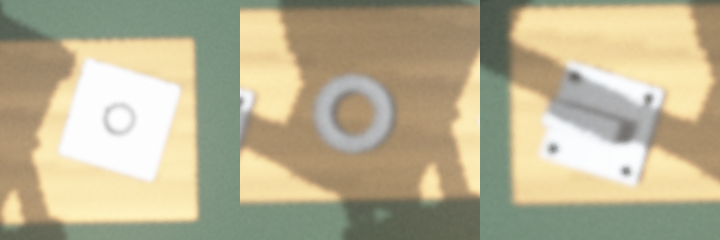

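Call:
step_arm(plan=[0, 0, 4.0, 0, 0, 0.112, 0, 0, 4.0, 0, 0, 0.112, 0, 0, 4.0, 0, 0, 0.112, 0, 0, 4.0, 0, 0, 0.112, 0, 0, 4.0, 0, 0, 0.112], hand=9.1)

```text
time_s: 3.02
ee_pos: [543.4, -230.4, 137.2]
ee_rot: [180.0, -0.1, -17.0]
force: [0.6, 0.1, 0.4]
gripper_width: 91.0
gripper_force: 0.0
```

Call:
step_arm(plan=[2.05, -2.02, 0, 0, 0, 0, 2.05, -2.02, 0, 0, 0, 0, 2.05, -2.02, 0, 0, 0, 0, 0, 0, 0, 0, 0, 0, 0, 0, 0, 0, 0, 0])

```text
time_s: 3.43
ee_pos: [620.8, -189.2, 138.1]
ee_rot: [180.0, 0.0, -16.5]
force: [-0.3, 0.6, 0.1]
gripper_width: 91.2
gripper_force: 0.0
```

Run:
```python
from h import *
p=viewer.grab_frame('wrist')
print(sensors.state()['ee_pos'],sensors.state()['ee_rot'],p['position'],p['attitude'])
c=(622,-188); im=rect(p,c,48)
g=im.min(2)
for th in(190,205,220): print(th,square(g>th,c,amin=100))
for n,c,z in(('spacer',(527,-199),24),('cap',(441,-204),14)):
    h=cv2.cvtColor(rect(p,c,z),cv2.COLOR_RGB2HSV); print(n,proj(p,(*c,z)),square(h[...,1]<50,c))
b=viewer.pinpoint('body',p)[:1]; print(b,[ray(p,d['location'],6) for d in b])
save(p,'w2.png')
```

```text
[ 619.80076365 -189.66437466  138.17945556] [ 1.79972066e+02  5.67839364e-02 -1.65704281e+01] [ 698.32204597 -213.66827253  295.72648389] [ 1.63194877e+02 -3.87528230e-02 -1.06536956e+02]
190 []
205 []
220 []
spacer (np.float64(315.24847933280296), np.float64(300.13943928850415)) [(476.0, -209.2, 51.0, 18.0, 'yaw', 0.0, 'area', 570), (526.9, -198.9, 119.8, 119.8, 'yaw', 0.0, 'area', 5453)]
cap (np.float64(339.67217986997184), np.float64(363.0037268839286)) [(457.2, -208.9, 27.8, 51.7, 'yaw', 73.3, 'area', 1351), (464.9, -210.6, 106.2, 71.7, 'yaw', 0.0, 'area', 2170), (409.5, -203.9, 119.8, 57.0, 'yaw', 0.0, 'area', 4435)]
[{'location': [277.0, 206.9], 'score': 0.6}] [array([ 620.26594029, -189.00465385,    6.        ])]
```

Call:
step_arm(plan=[0, 0, 2.5, 0, 0, 0, 0, 0, 2.5, 0, 0, 0, 0, 0, 2.5, 0, 0, 0, 0, 0, 1.7, 0, 0, 0, 0, 0, 0, 0, 0, 0])

```text
time_s: 3.95
ee_pos: [616.4, -189.4, 42.8]
ee_rot: [180.0, 0.5, -16.7]
force: [-0.8, -0.0, 0.3]
gripper_width: 91.0
gripper_force: 0.0
```

Call:
step_arm(plan=[0, 0, 0, 0, 0, 0, 0, 0, 0, 0, 0, 0, 0, 0, 0, 0, 0, 0, 0, 0, 0, 0, 0, 0, 0, 0, 0, 0, 0, 0], hand=3, newtons=25)

```text
time_s: 4.37
ee_pos: [620.9, -189.6, 47.7]
ee_rot: [180.0, -0.1, -16.6]
force: [0.7, -0.7, -0.2]
gripper_width: 60.5
gripper_force: 0.0
```

Call:
step_arm(plan=[0, 0, 0, 0, 0, 0, 0, 0, 0, 0, 0, 0, 0, 0, 0, 0, 0, 0, 0, 0, 0, 0, 0, 0, 0, 0, 0, 0, 0, 0])

```text
time_s: 4.78
ee_pos: [621.0, -188.8, 47.3]
ee_rot: [-179.9, -0.1, -16.6]
force: [0.7, 4.0, 5.4]
gripper_width: 50.3
gripper_force: 25.0
```

Call:
step_arm(plan=[0, 0, -1.5, 0, 0, 0, 0, 0, -3, 0, 0, 0, 0, 0, -3.5, 0, 0, 0, 0, 0, -3.5, 0, 0, 0, 0, 0, -2.5, 0, 0, 0])

```text
time_s: 5.2
ee_pos: [620.4, -189.9, 188.4]
ee_rot: [179.9, -0.1, -16.6]
force: [0.5, -0.3, -2.4]
gripper_width: 49.9
gripper_force: 25.0
```

Call:
step_arm(plan=[-1.0, -1.35, 0, 0, 0, 0, -2.02, -2.7, 0, 0, 0, 0, -2.02, -2.7, 0, 0, 0, 0, -2.02, -2.7, 0, 0, 0, 0, -2.02, -2.7, 0, 0, 0, 0])

```text
time_s: 5.62
ee_pos: [566.3, -46.3, 185.1]
ee_rot: [179.9, 0.1, -16.6]
force: [1.2, 0.9, -3.1]
gripper_width: 49.4
gripper_force: 25.0
```

Call:
step_arm(plan=[-2.02, -2.7, 0, 0, 0, 0, -2.02, -2.7, 0, 0, 0, 0, -2.02, -2.7, 0, 0, 0, 0, -2.02, -2.7, 0, 0, 0, 0, -2.02, -2.7, 0, 0, 0, 0])

```text
time_s: 6.03
ee_pos: [508.2, 111.9, 185.3]
ee_rot: [179.9, 0.1, -16.6]
force: [0.1, 0.1, -3.2]
gripper_width: 49.8
gripper_force: 25.0
```

Call:
step_arm(plan=[-2.02, -2.7, 0, 0, 0, 0, -2.02, -2.7, 0, 0, 0, 0, -1.0, -1.35, 0, 0, 0, 0, 0, 0, 0, 0, 0, -0.1, 0, 0, 0, 0, 0, -0.1])

```text
time_s: 6.45
ee_pos: [479.4, 190.8, 185.3]
ee_rot: [179.9, 0.1, -4.7]
force: [0.4, -0.0, -3.2]
gripper_width: 49.6
gripper_force: 25.0
```

Call:
step_arm(plan=[0, 0, 0, 0, 0, -0.1, 0, 0, 0, 0, 0, -0.1, 0, 0, 0, 0, 0, -0.1, 0, 0, 0, 0, 0, -0.1, 0, 0, 0, 0, 0, -0.02])

```text
time_s: 6.87
ee_pos: [480.0, 189.6, 185.3]
ee_rot: [179.9, 0.1, 19.1]
force: [0.1, 0.9, -3.4]
gripper_width: 50.1
gripper_force: 25.0
```

Call:
step_arm(plan=[0, 0, 0, 0, 0, 0, 0, 0, 0, 0, 0, 0, 0, 0, 0, 0, 0, 0, 0, 0, 0, 0, 0, 0])

```text
time_s: 7.2
ee_pos: [480.6, 190.2, 186.3]
ee_rot: [180.0, 0.0, 18.9]
force: [0.6, -0.3, -3.2]
gripper_width: 49.9
gripper_force: 25.0
```

Run:
```python
from h import *
p=viewer.grab_frame('wrist')
s=sensors.state(); print(s['ee_pos'],s['ee_rot'],s['gripper_width'],s['gripper_force'],p['position'])
q=viewer.pinpoint('nest',p); print(q,[ray(p,d['location'],0) for d in q])
c=(576,194); im=rect(p,c,28,100,4)
h=cv2.cvtColor(im,cv2.COLOR_RGB2HSV)
for t in(40,60,80): print(square(h[...,1]<t,c,100,4,1000))
save(p,'w3.png'); cv2.imwrite('pics/r3.png',np.hstack([cv2.resize(im,(420,420)),p['img'][:,::1]])[:,:,::-1] if 0 else cv2.resize(np.hstack([cv2.resize(im,(420,420)),p['img']]),None,fx=.8,fy=.8)[:,:,::-1])
```

```text
[480.57987711 190.22724532 186.34017077] [1.79986341e+02 8.76754731e-03 1.89108064e+01] 49.71384818398604 24.998489320278168 [557.04378261 215.65543968 343.91599295]
[{'location': [300.4, 106.2], 'score': 0.59}] [array([571.28912644, 197.44100341,   0.        ])]
[(571.2, 197.2, 142.6, 142.7, 'yaw', 22.5, 'area', 19831), (652.2, 225.0, 138.0, 47.0, 'yaw', 0.0, 'area', 3244)]
[(575.9, 194.1, 199.8, 199.8, 'yaw', 0.0, 'area', 39900)]
[(575.9, 194.1, 199.8, 199.8, 'yaw', 0.0, 'area', 39900)]
```

View pics/r3.png

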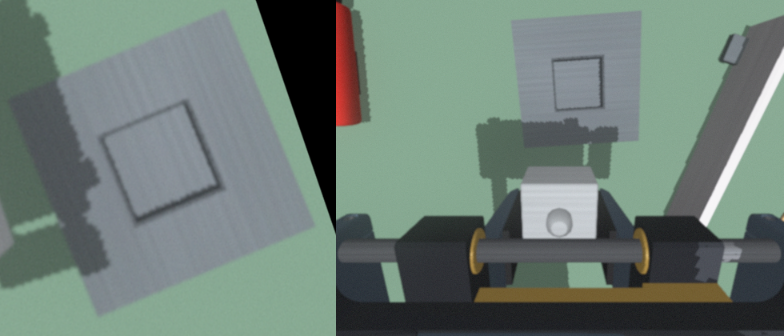

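Call:
step_arm(plan=[0, 0, 0, 0, 0, -0.058, 2.9, 0.92, 0, 0, 0, 0, 2.9, 0.92, 0, 0, 0, 0, 2.88, 0.91, 0, 0, 0, 0, 0, 0, 2.0, 0, 0, 0])

```text
time_s: 7.72
ee_pos: [580.0, 199.2, 170.1]
ee_rot: [179.9, -0.9, 22.2]
force: [2.6, 0.4, -1.3]
gripper_width: 49.8
gripper_force: 25.0
```

Call:
step_arm(plan=[0, 0, 2.5, 0, 0, 0, 0, 0, 2.5, 0, 0, 0, 0, 0, 0.6, 0, 0, 0, 0, 0, 0, 0, 0, 0, 0, 0, 0, 0, 0, 0])

```text
time_s: 8.13
ee_pos: [571.9, 198.0, 111.1]
ee_rot: [180.0, -0.1, 22.3]
force: [1.3, 0.0, -2.2]
gripper_width: 49.9
gripper_force: 25.0
```

Run:
```python
from h import *
p=viewer.grab_frame('wrist')
s=sensors.state(); print(s['ee_pos'],s['ee_rot'],s['gripper_force'],p['position'])
c=(571.4,197.5); im=rect(p,c,28,100,3)
h=cv2.cvtColor(im,cv2.COLOR_RGB2HSV)
for t in(30,40,50): print(square(h[...,1]<t,c,100,3,1000))
q=viewer.pinpoint('nest',p); print(q,[ray(p,d['location'],0) for d in q])
t=viewer.grab_frame('top'); im2=rect(t,c,28,100,3)
h=cv2.cvtColor(im2,cv2.COLOR_RGB2HSV)
print([square((h[...,2]<v),c,100,3,1000) for v in (70,80,90)])
cv2.imwrite('pics/r4.png',np.hstack([cv2.resize(im,(400,400)),cv2.resize(p['img'],(400,300))[:0].reshape(0,0,3) if 0 else cv2.resize(p['img'],(400,400))])[:,:,::-1])
```

```text
[572.4775188  198.15158268 111.98832181] [ 1.79981062e+02 -1.72960883e-01  2.22724410e+01] 24.998614490032196 [646.51108599 227.86389144 268.86784913]
[(567.1, 197.7, 191.3, 199.7, 'yaw', 0.0, 'area', 22373)]
[(567.4, 197.7, 199.7, 192.0, 'yaw', 0.0, 'area', 23256)]
[(567.9, 197.7, 199.7, 193.0, 'yaw', 0.0, 'area', 27186)]
[{'location': [276.7, 214.1], 'score': 0.78}] [array([569.92190657, 198.33302746,   0.        ])]
[[(575.9, 170.7, 112.3, 217.9, 'yaw', 11.9, 'area', 16336), (560.4, 279.5, 49.2, 86.4, 'yaw', 9.8, 'area', 2343)], [(575.8, 170.5, 113.4, 218.2, 'yaw', 11.9, 'area', 16876), (561.0, 279.6, 49.9, 88.3, 'yaw', 10.3, 'area', 3097)], [(575.8, 170.6, 114.2, 218.6, 'yaw', 11.9, 'area', 18768), (561.9, 279.8, 50.5, 90.9, 'yaw', 10.5, 'area', 3422)]]
```

View pics/r4.png

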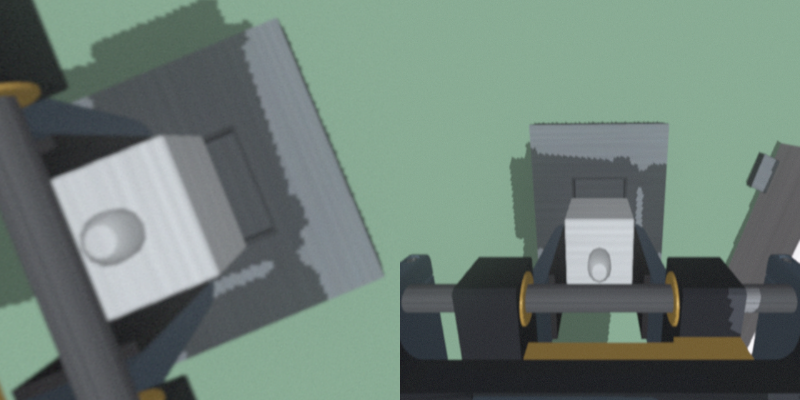

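Run:
```python
from h import *
p=viewer.grab_frame('wrist')
s=sensors.state(); print(s['ee_pos'])
c=(572,198); im=rect(p,c,112.5,40,6)
h=cv2.cvtColor(im,cv2.COLOR_RGB2HSV)
for t in(170,180,190): print(square((h[...,1]<40)&(h[...,2]>t),c,40,6,300))
cv2.imwrite('pics/r5.png',im[:,:,::-1])
```

```text
[572.33009828 198.12917649 112.25404803]
[(576.8, 199.3, 49.3, 39.2, 'yaw', 22.2, 'area', 1599)]
[(576.8, 199.2, 49.1, 38.9, 'yaw', 22.3, 'area', 1551)]
[(576.8, 199.2, 48.7, 38.3, 'yaw', 22.2, 'area', 1492)]
```

View pics/r5.png

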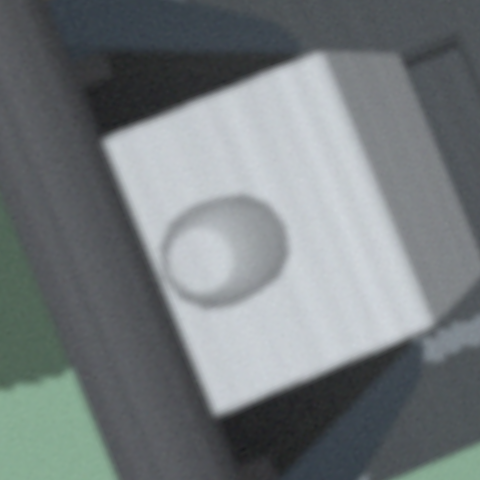

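Call:
step_arm(plan=[0, 0, 1.3, 0, 0, 0, 0, 0, 1.5, 0, 0, 0, 0, 0, 1.1, 0, 0, 0, 0, 0, 0.5, 0, 0, 0, 0, 0, 0, 0, 0, 0])

```text
time_s: 8.75
ee_pos: [570.7, 197.6, 65.5]
ee_rot: [-180.0, 0.1, 22.3]
force: [0.5, -0.6, -3.8]
gripper_width: 49.8
gripper_force: 25.0
```

Call:
step_arm(plan=[0, 0, 0.4, 0, 0, 0, 0, 0, 0.5, 0, 0, 0, 0, 0, 0.5, 0, 0, 0, 0, 0, 0.3, 0, 0, 0, 0, 0, 0, 0, 0, 0])

```text
time_s: 9.17
ee_pos: [571.3, 197.8, 49.3]
ee_rot: [180.0, 0.0, 22.3]
force: [0.1, 0.2, -2.8]
gripper_width: 49.8
gripper_force: 25.0
```

Call:
step_arm(plan=[0, 0, 0.05, 0, 0, 0, 0, 0, 0.05, 0, 0, 0, 0, 0, 0, 0, 0, 0])

```text
time_s: 9.42
ee_pos: [571.5, 197.8, 49.2]
ee_rot: [180.0, -0.0, 22.3]
force: [-1.6, -0.8, 3.6]
gripper_width: 49.5
gripper_force: 25.0
```

Call:
step_arm(plan=[0, 0, 0, 0, 0, 0, 0, 0, 0, 0, 0, 0, 0, 0, 0, 0, 0, 0, 0, 0, 0, 0, 0, 0, 0, 0, 0, 0, 0, 0], hand=9.1)

```text
time_s: 9.83
ee_pos: [571.4, 197.8, 48.3]
ee_rot: [180.0, -0.0, 22.3]
force: [-0.4, -0.2, -0.1]
gripper_width: 80.4
gripper_force: 0.0
```

Call:
step_arm(plan=[0, 0, -1.0, 0, 0, 0, 0, 0, -3.0, 0, 0, 0, 0, 0, -4, 0, 0, 0, 0, 0, -3.0, 0, 0, 0, 0, 0, -1.0, 0, 0, 0])

```text
time_s: 10.25
ee_pos: [574.0, 198.7, 174.6]
ee_rot: [180.0, -0.6, 22.3]
force: [-0.0, -0.6, 0.6]
gripper_width: 91.1
gripper_force: 0.0
```

Run:
```python
from h import *
p=viewer.grab_frame('wrist')
s=sensors.state(); print(s['ee_pos'],s['ee_rot'],s['gripper_width'])
c=(572,198); im=rect(p,c,50,50,6)
h=cv2.cvtColor(im,cv2.COLOR_RGB2HSV)
for t in(120,140,160,180): print(square((h[...,1]<40)&(h[...,2]>t),c,50,6,300))
cv2.imwrite('pics/r6.png',im[:,:,::-1])
```

```text
[573.96081159 198.62870475 174.43606797] [179.95109351  -0.59468746  22.27720559] 90.93277342023701
[(564.8, 197.9, 99.5, 85.7, 'yaw', 0.0, 'area', 4275), (613.7, 226.3, 43.3, 16.3, 'yaw', 0.0, 'area', 429)]
[(571.2, 196.9, 50.2, 51.4, 'yaw', 22.7, 'area', 2497)]
[(571.2, 197.0, 49.3, 49.6, 'yaw', 22.3, 'area', 2386)]
[(571.4, 197.1, 48.3, 48.1, 'yaw', 22.2, 'area', 2269)]
```

View pics/r6.png

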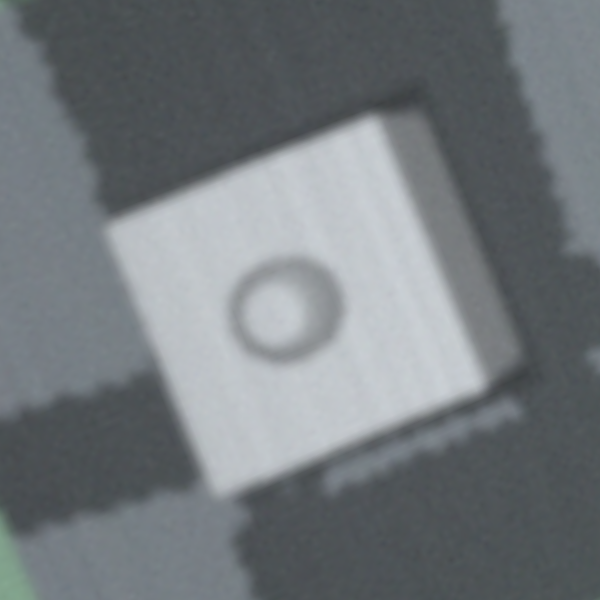

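Call:
step_arm(plan=[-0.87, 1.59, 0, 0, 0, 0, -1.74, 3.18, 0, 0, 0, 0, -1.74, 3.18, 0, 0, 0, 0, -1.74, 3.18, 0, 0, 0, 0, -1.74, 3.18, 0, 0, 0, 0])

```text
time_s: 10.72
ee_pos: [551.8, 34.3, 167.1]
ee_rot: [-180.0, 0.1, 22.3]
force: [0.5, -0.7, -0.1]
gripper_width: 90.5
gripper_force: 0.0
```

Call:
step_arm(plan=[-1.74, 3.18, 0, 0, 0, 0, -1.74, 3.18, 0, 0, 0, 0, -1.74, 3.18, 0, 0, 0, 0, -1.74, 3.18, 0, 0, 0, 0, -1.74, 3.18, 0, 0, 0, 0])

```text
time_s: 11.13
ee_pos: [531.5, -145.9, 167.2]
ee_rot: [-179.9, 0.1, 22.3]
force: [-0.1, -0.3, 0.1]
gripper_width: 90.9
gripper_force: 0.0
```

Call:
step_arm(plan=[-1.74, 3.18, 0, 0, 0, 0, -0.87, 1.6, 0, 0, 0, 0, 0, 0, 2, 0, 0, 0, 0, 0, 1, 0, 0, 0, 0, 0, 0, 0, 0, 0])

```text
time_s: 11.55
ee_pos: [524.3, -197.7, 134.9]
ee_rot: [-179.7, 0.3, 22.2]
force: [-0.4, 0.6, -0.0]
gripper_width: 91.0
gripper_force: 0.0
```

Run:
```python
from h import *
p=viewer.grab_frame('wrist')
s=sensors.state(); print(s['ee_pos'],s['ee_rot'],s['gripper_width'])
c=(527,-199); im=rect(p,c,24,40,6)
h=cv2.cvtColor(im,cv2.COLOR_RGB2HSV)
for t in(30,40,60): print(square((h[...,1]<t),c,40,6,200))
q=viewer.pinpoint('spacer',p)[:2]; print(q,[ray(p,d['location'],6) for d in q])
c=(441,-204); print(proj(p,(*c,14)))
a=cv2.resize(im,(400,400)); save(p,'w7.png')
cv2.imwrite('pics/r7.png',np.hstack([a,cv2.resize(p['img'],(400,400))])[:,:,::-1])
```

```text
[ 525.3653315  -197.63125526  136.37243308] [-179.78816915    0.21004653   22.29304184] 91.43195686359492
[(527.1, -197.7, 38.6, 40.6, 'yaw', 38.7, 'area', 1231)]
[(527.4, -198.0, 38.9, 41.4, 'yaw', 15.9, 'area', 1265)]
[(527.4, -198.0, 39.7, 42.5, 'yaw', 15.9, 'area', 1325)]
[] []
(np.float64(252.01931368049472), np.float64(287.6683973607259))
```

View pics/r7.png

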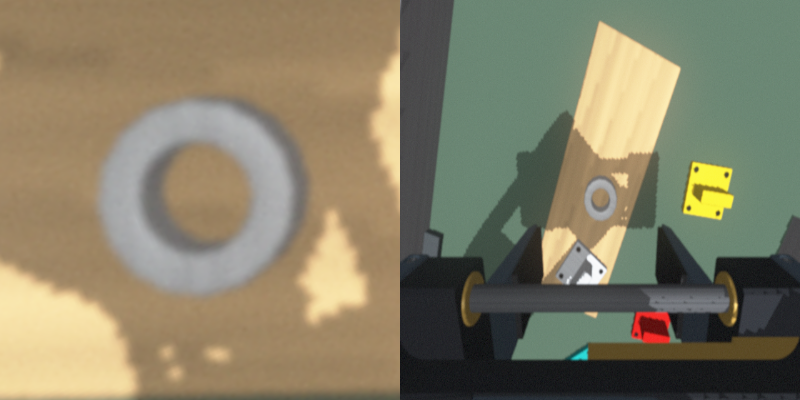

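Call:
step_arm(plan=[0, 0, 2.0, 0, 0, 0, 0, 0, 2.5, 0, 0, 0, 0, 0, 2, 0, 0, 0, 0, 0, 0.5, 0, 0, 0, 0, 0, 0, 0, 0, 0])

```text
time_s: 12.07
ee_pos: [526.4, -197.6, 67.6]
ee_rot: [-179.9, 0.1, 22.3]
force: [0.1, -0.2, 0.3]
gripper_width: 91.0
gripper_force: 0.0
```

Call:
step_arm(plan=[0, 0, 0, 0, 0, 0, 0, 0, 0, 0, 0, 0])

```text
time_s: 12.23
ee_pos: [528.1, -198.8, 70.1]
ee_rot: [179.9, -0.1, 22.3]
force: [-0.6, 1.0, -0.4]
gripper_width: 91.2
gripper_force: 0.0
```

Call:
step_arm(plan=[-0.05, 0, 1.5, 0, 0, 0, 0, 0, 1.5, 0, 0, 0, 0, 0, 1.0, 0, 0, 0, 0, 0, 0.5, 0, 0, 0, 0, 0, 0, 0, 0, 0])

```text
time_s: 12.65
ee_pos: [526.2, -198.7, 23.0]
ee_rot: [-180.0, 0.0, 22.3]
force: [-0.6, -0.2, 0.6]
gripper_width: 90.9
gripper_force: 0.0
```

Call:
step_arm(plan=[0, 0, 0, 0, 0, 0, 0, 0, 0, 0, 0, 0, 0, 0, 0, 0, 0, 0, 0, 0, 0, 0, 0, 0, 0, 0, 0, 0, 0, 0], hand=2.5, newtons=12)

```text
time_s: 13.07
ee_pos: [526.7, -198.9, 23.9]
ee_rot: [180.0, -0.0, 22.3]
force: [-0.1, -0.2, 0.2]
gripper_width: 60.4
gripper_force: 0.0
```

Call:
step_arm(plan=[0, 0, 0, 0, 0, 0, 0, 0, 0, 0, 0, 0, 0, 0, 0, 0, 0, 0, 0, 0, 0, 0, 0, 0, 0, 0, 0, 0, 0, 0])

```text
time_s: 13.48
ee_pos: [526.4, -198.7, 23.5]
ee_rot: [180.0, 0.0, 22.3]
force: [-1.0, 0.2, 0.8]
gripper_width: 39.2
gripper_force: 12.0
```

Call:
step_arm(plan=[0, 0, -2.0, 0, 0, 0, 0, 0, -4, 0, 0, 0, 0, 0, -4.1, 0, 0, 0, 0, 0, -4.1, 0, 0, 0, 0, 0, -2.4, 0, 0, 0])

```text
time_s: 13.9
ee_pos: [527.8, -199.3, 194.0]
ee_rot: [179.7, -0.3, 22.3]
force: [1.2, 0.2, -0.2]
gripper_width: 39.1
gripper_force: 12.0
```

Call:
step_arm(plan=[0.87, -1.59, 0, 0, 0, 0, 1.74, -3.18, 0, 0, 0, 0, 1.74, -3.18, 0, 0, 0, 0, 1.74, -3.18, 0, 0, 0, 0, 1.74, -3.18, 0, 0, 0, 0])

```text
time_s: 14.32
ee_pos: [544.3, -35.2, 189.4]
ee_rot: [180.0, 0.0, 22.2]
force: [0.6, 0.5, 0.3]
gripper_width: 38.9
gripper_force: 12.0
```

Call:
step_arm(plan=[1.74, -3.18, 0, 0, 0, 0, 1.74, -3.18, 0, 0, 0, 0, 1.74, -3.18, 0, 0, 0, 0, 1.74, -3.18, 0, 0, 0, 0, 1.74, -3.18, 0, 0, 0, 0])

```text
time_s: 14.73
ee_pos: [564.6, 145.2, 189.3]
ee_rot: [180.0, 0.0, 22.3]
force: [0.7, -1.0, -0.3]
gripper_width: 38.8
gripper_force: 12.0
```

Call:
step_arm(plan=[1.74, -3.18, 0, 0, 0, 0, 0.87, -1.59, 0, 0, 0, 0, 0, 0, 2, 0, 0, 0, 0, 0, 2.5, 0, 0, 0, 0, 0, 1.5, 0, 0, 0])

```text
time_s: 15.15
ee_pos: [569.7, 197.9, 127.1]
ee_rot: [-180.0, 0.2, 22.4]
force: [-0.5, -0.2, -0.4]
gripper_width: 38.9
gripper_force: 12.0
```

Call:
step_arm(plan=[0, 0, 0.5, 0, 0, 0, 0, 0, 0, 0, 0, 0, 0, 0, 0, 0, 0, 0, 0, 0, 0, 0, 0, 0])

```text
time_s: 15.48
ee_pos: [571.8, 197.6, 125.7]
ee_rot: [180.0, -0.1, 22.3]
force: [-0.2, -0.5, 0.9]
gripper_width: 39.3
gripper_force: 12.0
```

Run:
```python
from h import *
p=viewer.grab_frame('wrist')
s=sensors.state(); print(s['ee_pos'],s['ee_rot'],s['gripper_width'],s['gripper_force'])
z=s['ee_pos'][2]
c=(571,197)
im=rect(p,c,z+.2,40,5); im2=rect(p,c,50,40,5)
h=cv2.cvtColor(im,cv2.COLOR_RGB2HSV)
for t in(120,150,170): print(square((h[...,1]<40)&(h[...,2]>t),c,40,5,200))
cv2.imwrite('pics/r8.png',np.hstack([im,im2])[:,:,::-1])
```

```text
[571.82310777 197.62142447 125.8281165 ] [ 1.79984145e+02 -1.55175748e-01  2.22610802e+01] 38.71315695583457 11.999919192166999
[(586.4, 201.9, 39.2, 62.9, 'yaw', 18.9, 'area', 2005)]
[(574.1, 197.9, 38.9, 35.1, 'yaw', 22.2, 'area', 1129), (598.3, 208.0, 33.6, 28.4, 'yaw', 22.3, 'area', 640)]
[(574.0, 197.8, 38.4, 34.4, 'yaw', 22.2, 'area', 1091), (598.5, 208.1, 33.2, 27.3, 'yaw', 22.2, 'area', 553)]
```

View pics/r8.png

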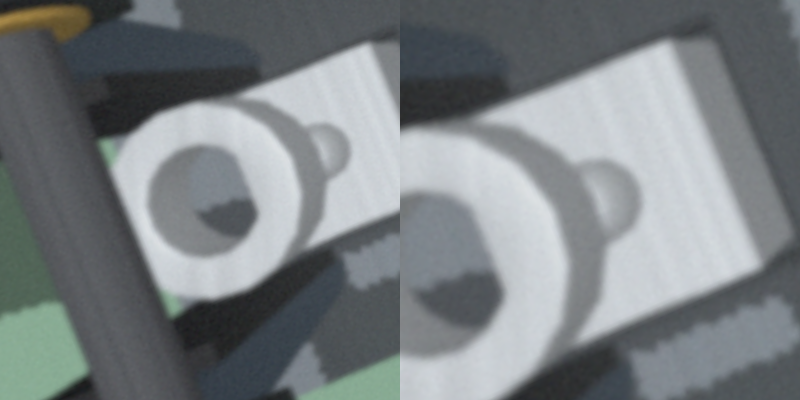

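Call:
step_arm(plan=[0, 0, 1.2, 0, 0, 0, 0, 0, 1.5, 0, 0, 0, 0, 0, 1.1, 0, 0, 0, 0, 0, 0.4, 0, 0, 0, 0, 0, 0, 0, 0, 0])

```text
time_s: 15.95
ee_pos: [570.5, 197.3, 81.7]
ee_rot: [-180.0, 0.1, 22.3]
force: [0.0, -0.3, 0.0]
gripper_width: 39.0
gripper_force: 12.0
```

Call:
step_arm(plan=[0, 0, 0.3, 0, 0, 0, 0, 0, 0.4, 0, 0, 0, 0, 0, 0.4, 0, 0, 0, 0, 0, 0.2, 0, 0, 0, 0, 0, 0, 0, 0, 0])

```text
time_s: 16.37
ee_pos: [570.6, 197.4, 69.0]
ee_rot: [180.0, 0.1, 22.3]
force: [0.3, -0.0, -1.0]
gripper_width: 38.6
gripper_force: 12.0
```

Call:
step_arm(plan=[0, 0, 0.05, 0, 0, 0, 0, 0, 0.05, 0, 0, 0, 0, 0, 0, 0, 0, 0])

```text
time_s: 16.62
ee_pos: [571.0, 197.5, 68.5]
ee_rot: [180.0, -0.0, 22.3]
force: [0.3, -0.5, -0.3]
gripper_width: 38.6
gripper_force: 12.0
```

No contact yet; creep lower.

Call:
step_arm(plan=[0, 0, 0.04, 0, 0, 0, 0, 0, 0.04, 0, 0, 0, 0, 0, 0, 0, 0, 0])

```text
time_s: 16.87
ee_pos: [570.9, 197.5, 67.6]
ee_rot: [180.0, 0.0, 22.3]
force: [-0.4, -0.2, -0.7]
gripper_width: 38.4
gripper_force: 12.0
```

Call:
step_arm(plan=[0, 0, 0.03, 0, 0, 0, 0, 0, 0.03, 0, 0, 0, 0, 0, 0, 0, 0, 0])

```text
time_s: 17.12
ee_pos: [571.0, 197.5, 67.5]
ee_rot: [180.0, -0.0, 22.3]
force: [-1.0, 0.2, 3.2]
gripper_width: 38.7
gripper_force: 12.0
```

Call:
step_arm(plan=[0, 0, 0, 0, 0, 0, 0, 0, 0, 0, 0, 0, 0, 0, 0, 0, 0, 0, 0, 0, 0, 0, 0, 0, 0, 0, 0, 0, 0, 0], hand=9.1)

```text
time_s: 17.53
ee_pos: [570.9, 197.5, 66.8]
ee_rot: [180.0, 0.0, 22.3]
force: [-0.1, 0.3, 0.9]
gripper_width: 68.9
gripper_force: 0.0
```

Call:
step_arm(plan=[0, 0, -1.0, 0, 0, 0, 0, 0, -3.0, 0, 0, 0, 0, 0, -3.5, 0, 0, 0, 0, 0, -2.5, 0, 0, 0, 0, 0, -0.5, 0, 0, 0])

```text
time_s: 17.95
ee_pos: [573.7, 198.4, 178.1]
ee_rot: [180.0, -0.6, 22.3]
force: [0.2, 0.0, 0.2]
gripper_width: 91.1
gripper_force: 0.0
```

Run:
```python
from h import *
p=viewer.grab_frame('wrist')
s=sensors.state(); print(s['ee_pos'],s['ee_rot'],s['gripper_width'])
c=(571,197); im=rect(p,c,68,50,6); im2=rect(p,c,50,50,6)
h=cv2.cvtColor(im,cv2.COLOR_RGB2HSV); h2=cv2.cvtColor(im2,cv2.COLOR_RGB2HSV)
for t in(140,150,160,170,180,190): print(t,square((h[...,1]<40)&(h[...,2]>t),c,50,6,200),square((h2[...,1]<40)&(h2[...,2]>t),c,50,6,200))
g=cv2.GaussianBlur(cv2.cvtColor(im,cv2.COLOR_RGB2GRAY),(5,5),0)
for nm,lo,hi in(('outer',112,128),('inner',60,72)):
    k=cv2.HoughCircles(g,cv2.HOUGH_GRADIENT,1,300,param1=60,param2=15,minRadius=lo,maxRadius=hi)
    print(nm,[(c[0]-50+a/6,c[1]+50-b/6,r/6) for a,b,r in k[0]] if k is not None else None)
cv2.imwrite('pics/r9.png',np.hstack([cv2.resize(im,(400,400)),cv2.resize(im2,(400,400))])[:,:,::-1])
```

```text
[573.00478529 198.177188   176.68892971] [179.95794686  -0.48217614  22.27702505] 91.27277056433996
140 [(575.1, 198.5, 47.0, 50.0, 'yaw', 22.6, 'area', 2220)] [(570.3, 196.6, 50.2, 53.4, 'yaw', 22.6, 'area', 2529)]
150 [(575.2, 198.6, 46.6, 48.9, 'yaw', 22.6, 'area', 2162)] [(570.3, 196.6, 49.8, 52.2, 'yaw', 22.6, 'area', 2463)]
160 [(575.1, 198.6, 46.3, 48.2, 'yaw', 22.5, 'area', 2115)] [(570.4, 196.7, 49.4, 51.4, 'yaw', 22.6, 'area', 2408)]
170 [(575.2, 198.6, 45.8, 47.7, 'yaw', 22.4, 'area', 2064)] [(570.4, 196.6, 48.9, 50.8, 'yaw', 22.4, 'area', 2350)]
180 [(575.2, 198.7, 45.4, 46.8, 'yaw', 22.2, 'area', 2008)] [(570.4, 196.7, 48.4, 50.0, 'yaw', 22.1, 'area', 2287)]
190 [(575.2, 198.7, 44.8, 45.9, 'yaw', 22.2, 'area', 1930)] [(570.4, 196.8, 47.7, 49.0, 'yaw', 22.2, 'area', 2198)]
outer [(np.float32(570.0833), np.float32(196.25), np.float32(20.333334))]
inner [(np.float32(571.25), np.float32(197.08333), np.float32(11.533333))]
```

Call:
step_arm(plan=[-1.24, 1.465, 0, 0, 0, 0, -2.48, 2.93, 0, 0, 0, 0, -2.48, 2.93, 0, 0, 0, 0, -2.48, 2.93, 0, 0, 0, 0, -2.48, 2.93, 0, 0, 0, 0])

```text
time_s: 18.42
ee_pos: [515.9, 31.8, 170.8]
ee_rot: [-180.0, 0.1, 22.3]
force: [0.4, -0.0, -0.0]
gripper_width: 90.9
gripper_force: 0.0
```

Call:
step_arm(plan=[-2.48, 2.93, 0, 0, 0, 0, -2.48, 2.93, 0, 0, 0, 0, -2.48, 2.93, 0, 0, 0, 0, -2.48, 2.93, 0, 0, 0, 0, -2.48, 2.93, 0, 0, 0, 0])

```text
time_s: 18.83
ee_pos: [456.7, -150.7, 171.1]
ee_rot: [-179.9, 0.1, 22.3]
force: [1.4, -0.7, -0.9]
gripper_width: 91.4
gripper_force: 0.0
```

Call:
step_arm(plan=[-2.48, 2.93, 0, 0, 0, 0, -1.23, 1.465, 0, 0, 0, 0, 0, 0, 0, 0, 0, 0.112, 0, 0, 0, 0, 0, 0.112, 0, 0, 0, 0, 0, 0.112])

```text
time_s: 19.25
ee_pos: [439.6, -204.4, 170.9]
ee_rot: [-179.9, 0.1, 2.6]
force: [0.4, -0.1, 0.9]
gripper_width: 91.1
gripper_force: 0.0
```

Call:
step_arm(plan=[0, 0, 0.5, 0, 0, 0.112, 0, 0, 1.0, 0, 0, 0.112, 0, 0, 1.0, 0, 0, 0.112, 0, 0, 0.5, 0, 0, 0, 0, 0, 0, 0, 0, 0])

```text
time_s: 19.67
ee_pos: [439.4, -203.5, 140.2]
ee_rot: [-180.0, 0.2, -16.1]
force: [-0.0, 0.8, -0.3]
gripper_width: 91.3
gripper_force: 0.0
```

Call:
step_arm(plan=[0, 0, 0, 0, 0, 0, 0, 0, 0, 0, 0, 0])

```text
time_s: 19.83
ee_pos: [440.9, -204.2, 142.2]
ee_rot: [180.0, -0.0, -16.1]
force: [0.6, 0.0, -0.0]
gripper_width: 91.0
gripper_force: 0.0
```

Run:
```python
from h import *
p=viewer.grab_frame('wrist')
s=sensors.state(); print(s['ee_pos'],s['ee_rot'],s['gripper_width'])
c=(441,-204); im=rect(p,c,14,40,5); im2=rect(p,c,40,40,5)
h=cv2.cvtColor(im,cv2.COLOR_RGB2HSV)
for t in(30,45,60): print(square((h[...,1]<t),c,40,5,200))
q=viewer.pinpoint('cap',p)[:3]; print([(d,ray(p,d['location'],6)) for d in q])
cv2.imwrite('pics/r10.png',np.hstack([im,im2])[:,:,::-1])
```

```text
[ 441.01085247 -204.23062188  142.40728092] [ 1.79989330e+02 -4.32653281e-02 -1.61555545e+01] 90.78059463779488
[(441.7, -204.2, 53.1, 49.7, 'yaw', 72.7, 'area', 2480)]
[(441.7, -204.2, 53.8, 50.4, 'yaw', 72.7, 'area', 2549)]
[(441.7, -204.2, 54.5, 51.0, 'yaw', 72.7, 'area', 2620)]
[({'location': [355.0, 292.5], 'score': 0.86}, array([ 330.66424904, -254.41005225,    6.        ])), ({'location': [403.8, 188.2], 'score': 0.76}, array([ 424.06745259, -320.59716472,    6.        ])), ({'location': [366.6, 3.4], 'score': 0.75}, array([ 579.67176398, -318.00940498,    6.        ]))]
```

View pics/r10.png

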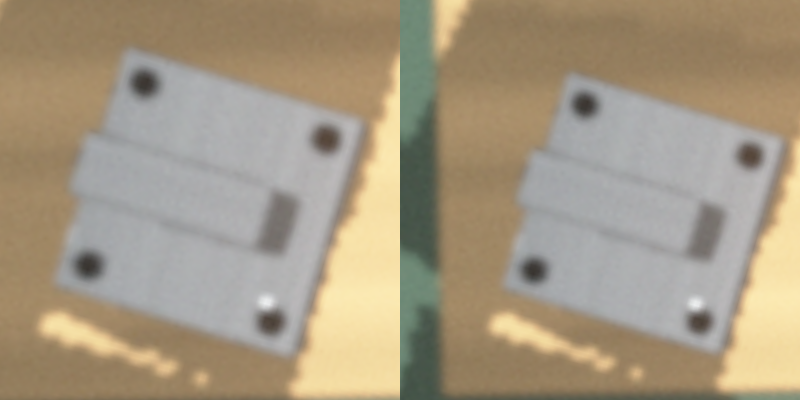

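Call:
step_arm(plan=[0.14, -0.02, 0, 0, 0, 0.016, 0, 0, 2.5, 0, 0, 0, 0, 0, 3, 0, 0, 0, 0, 0, 2.5, 0, 0, 0, 0, 0, 1, 0, 0, 0])

```text
time_s: 20.35
ee_pos: [440.5, -203.5, 49.5]
ee_rot: [-180.0, 0.3, -17.2]
force: [-0.5, -0.7, 0.5]
gripper_width: 91.0
gripper_force: 0.0
```

Call:
step_arm(plan=[0, 0, 1, 0, 0, 0, 0, 0, 0.8, 0, 0, 0, 0, 0, 0.3, 0, 0, 0, 0, 0, 0, 0, 0, 0, 0, 0, 0, 0, 0, 0], hand=5)

```text
time_s: 20.77
ee_pos: [442.6, -204.5, 31.5]
ee_rot: [180.0, -0.1, -17.1]
force: [0.7, 0.4, 0.0]
gripper_width: 60.6
gripper_force: 0.0
```

Call:
step_arm(plan=[0, 0, 0, 0, 0, 0, 0, 0, 0, 0, 0, 0, 0, 0, 0, 0, 0, 0, 0, 0, 0, 0, 0, 0, 0, 0, 0, 0, 0, 0], hand=0.4, newtons=20)

```text
time_s: 21.18
ee_pos: [442.3, -204.4, 31.3]
ee_rot: [180.0, -0.0, -17.1]
force: [-0.4, 0.6, 0.1]
gripper_width: 27.5
gripper_force: 0.0
```

Call:
step_arm(plan=[0, 0, 0, 0, 0, 0, 0, 0, 0, 0, 0, 0, 0, 0, 0, 0, 0, 0, 0, 0, 0, 0, 0, 0, 0, 0, 0, 0, 0, 0])

```text
time_s: 21.6
ee_pos: [442.2, -204.3, 31.1]
ee_rot: [180.0, -0.0, -17.1]
force: [0.5, 0.9, 1.2]
gripper_width: 12.0
gripper_force: 20.0
```

Call:
step_arm(plan=[0, 0, -2.0, 0, 0, 0, 0, 0, -4, 0, 0, 0, 0, 0, -4, 0, 0, 0, 0, 0, -3.9, 0, 0, 0, 0, 0, -2, 0, 0, 0])

```text
time_s: 22.02
ee_pos: [443.7, -205.1, 194.5]
ee_rot: [179.9, -0.4, -17.1]
force: [0.6, -0.6, -0.3]
gripper_width: 12.0
gripper_force: 20.0
```

Call:
step_arm(plan=[0, 0, 0, 0, 0, -0.05, 0, 0, 0, 0, 0, -0.12, 0, 0, 0, 0, 0, -0.12, 0, 0, 0, 0, 0, -0.12, 0, 0, 0, 0, 0, -0.12])

```text
time_s: 22.43
ee_pos: [441.8, -204.2, 189.8]
ee_rot: [-180.0, 0.0, 13.6]
force: [-0.3, -0.3, -0.8]
gripper_width: 11.4
gripper_force: 20.0
```

Call:
step_arm(plan=[0, 0, 0, 0, 0, -0.12, 0, 0, 0, 0, 0, -0.038, 1.2, -1.43, 0, 0, 0, 0, 2.3, -2.73, 0, 0, 0, 0, 2.3, -2.73, 0, 0, 0, 0])

```text
time_s: 22.85
ee_pos: [469.5, -118.2, 189.7]
ee_rot: [-180.0, 0.0, 22.1]
force: [1.4, -0.2, -1.9]
gripper_width: 11.7
gripper_force: 20.0
```

Call:
step_arm(plan=[2.3, -2.73, 0, 0, 0, 0, 2.3, -2.73, 0, 0, 0, 0, 2.3, -2.73, 0, 0, 0, 0, 2.3, -2.73, 0, 0, 0, 0, 2.3, -2.73, 0, 0, 0, 0])

```text
time_s: 23.27
ee_pos: [524.3, 53.0, 189.8]
ee_rot: [180.0, 0.0, 22.3]
force: [0.9, -0.0, -0.5]
gripper_width: 12.0
gripper_force: 20.0
```

Call:
step_arm(plan=[2.3, -2.73, 0, 0, 0, 0, 2.3, -2.73, 0, 0, 0, 0, 2.3, -2.73, 0, 0, 0, 0, 2.3, -2.73, 0, 0, 0, 0, 0, 0, 0, 0, 0, 0])

```text
time_s: 23.68
ee_pos: [569.7, 193.0, 189.2]
ee_rot: [-179.9, -0.2, 22.5]
force: [-0.4, 0.5, -0.9]
gripper_width: 12.0
gripper_force: 20.0
```

Call:
step_arm(plan=[0.64, -0.8, 0, 0, 0, 0, 0, 0, 0, 0, 0, 0, 0, 0, 0, 0, 0, 0, 0, 0, 0, 0, 0, 0, 0, 0, 0, 0, 0, 0])

```text
time_s: 24.1
ee_pos: [570.8, 196.0, 190.2]
ee_rot: [180.0, 0.0, 22.2]
force: [0.9, 0.4, -0.5]
gripper_width: 11.8
gripper_force: 20.0
```

Run:
```python
from h import *
p=viewer.grab_frame('wrist')
s=sensors.state(); z=s['ee_pos'][2]; print(s['ee_pos'],s['ee_rot'],s['gripper_width'],s['gripper_force'])
c=(571,197); im=rect(p,c,z-17,40,5); im2=rect(p,c,50,40,5)
h=cv2.cvtColor(im,cv2.COLOR_RGB2HSV)
for t in(110,140,160): print(square((h[...,1]<40)&(h[...,2]>t),c,40,5,200))
# dark holes
g=cv2.GaussianBlur(im.max(2),(5,5),0)
n,l,st,ce=cv2.connectedComponentsWithStats((g<75).astype(np.uint8))
for i in range(1,n):
    if 200<st[i,4]<1500: print('hole?',c[0]-40+ce[i][0]/5,c[1]+40-ce[i][1]/5,st[i,2:])
save(p,'w11.png')
```

```text
[570.86360958 196.05020251 190.20831194] [1.79985963e+02 3.23950889e-03 2.22005132e+01] 12.420023513258798 19.999817311763763
[(579.1, 199.1, 62.6, 71.9, 'yaw', 74.5, 'area', 2472)]
[(562.4, 191.9, 13.8, 33.1, 'yaw', 22.1, 'area', 441), (581.1, 195.8, 69.6, 31.9, 'yaw', 22.1, 'area', 797), (605.2, 210.2, 29.3, 22.5, 'yaw', 21.5, 'area', 478)]
[(562.3, 191.9, 13.3, 32.2, 'yaw', 22.1, 'area', 412), (579.8, 198.9, 50.8, 30.9, 'yaw', 21.9, 'area', 708), (605.2, 210.3, 28.8, 21.6, 'yaw', 21.5, 'area', 353)]
hole? 580.9683890577508 220.05531914893618 [ 21  20 329]
hole? 595.3865497076024 184.6187134502924 [ 21  21 342]
hole? 531.9918552036199 163.35746606334843 [ 17  51 442]
```

Call:
step_arm(plan=[0.12, -0.13, 1, 0, 0, 0, 0, 0, 1.6, 0, 0, 0, 0, 0, 1.6, 0, 0, 0, 0, 0, 1.2, 0, 0, 0, 0, 0, 0.8, 0, 0, 0])

```text
time_s: 24.57
ee_pos: [570.7, 198.1, 126.0]
ee_rot: [-180.0, 0.2, 22.2]
force: [-0.2, -0.6, -1.8]
gripper_width: 12.0
gripper_force: 20.0
```

Call:
step_arm(plan=[0, 0, 0.8, 0, 0, 0, 0, 0, 0.8, 0, 0, 0, 0, 0, 0.6, 0, 0, 0, 0, 0, 0.3, 0, 0, 0, 0, 0, 0.15, 0, 0, 0])

```text
time_s: 24.98
ee_pos: [571.6, 198.7, 101.1]
ee_rot: [180.0, 0.0, 22.3]
force: [-0.5, 0.2, -0.6]
gripper_width: 11.9
gripper_force: 20.0
```

Call:
step_arm(plan=[0, 0, 0, 0, 0, 0, 0, 0, 0, 0, 0, 0, 0, 0, 0, 0, 0, 0, 0, 0, 0, 0, 0, 0, 0, 0, 0, 0, 0, 0])

```text
time_s: 25.4
ee_pos: [571.8, 198.8, 101.9]
ee_rot: [180.0, -0.0, 22.3]
force: [0.5, 0.6, -0.4]
gripper_width: 11.8
gripper_force: 20.0
```

Call:
step_arm(plan=[0, 0, 0, 0, 0, 0, 0, 0, 0, 0, 0, 0, 0, 0, 0, 0, 0, 0, 0, 0, 0, 0, 0, 0, 0, 0, 0, 0, 0, 0])

```text
time_s: 25.82
ee_pos: [571.6, 198.7, 101.5]
ee_rot: [180.0, 0.0, 22.3]
force: [-0.1, -0.8, -0.6]
gripper_width: 11.8
gripper_force: 20.0
```

Run:
```python
from h import *
p=viewer.grab_frame('wrist')
s=sensors.state(); z=s['ee_pos'][2]; print(s['ee_pos'],s['ee_rot'],s['gripper_width'],s['gripper_force'],s['force'])
c=(571,197)
for zz in (z-17,):
    im=rect(p,c,zz,40,5)
    g=cv2.GaussianBlur(im.max(2),(5,5),0)
    n,l,st,ce=cv2.connectedComponentsWithStats((g<75).astype(np.uint8))
    m=[]
    for i in range(1,n):
        if 200<st[i,4]<600 and max(st[i,2:4])<30: m.append((c[0]-40+ce[i][0]/5,c[1]+40-ce[i][1]/5))
    m=np.array(m); print(m)
    if len(m)==2: print('centre',m.mean(0)-19.1*np.array([.925,.379]),np.linalg.norm(m[0]-m[1]))
# body: far top edge at z=50
im=rect(p,c,50,60,4); h=cv2.cvtColor(im,cv2.COLOR_RGB2HSV)
for t in(130,150): print(square((h[...,1]<40)&(h[...,2]>t),c,60,4,100))
save(p,'w12.png')
```

```text
[571.60319763 198.72582831 101.49991233] [1.79994919e+02 4.13713881e-03 2.22784474e+01] 11.784738841891844 19.999980926513672 [ 0.27749461  0.27279819 -0.74530463]
[[581.69202454 222.82760736]
 [596.24471299 187.41873112]]
centre [571.30086877 197.88426924] 38.28275405487836
[(567.0, 189.4, 72.8, 78.7, 'yaw', 22.1, 'area', 2996), (624.8, 215.2, 91.5, 23.2, 'yaw', 13.9, 'area', 1144)]
[(546.7, 187.9, 16.4, 39.3, 'yaw', 22.2, 'area', 620), (590.5, 205.0, 49.5, 8.8, 'yaw', 22.1, 'area', 398), (567.7, 196.2, 60.2, 37.9, 'yaw', 22.0, 'area', 1072)]
```

Call:
step_arm(plan=[-0.03, 0.07, 0, 0, 0, 0, 0, 0, 0, 0, 0, 0, 0, 0, 0, 0, 0, 0, 0, 0, 0, 0, 0, 0, 0, 0, 0, 0, 0, 0])

```text
time_s: 26.28
ee_pos: [571.6, 198.0, 101.5]
ee_rot: [180.0, -0.0, 22.3]
force: [-0.4, -0.3, -2.0]
gripper_width: 11.9
gripper_force: 20.0
```

Call:
step_arm(plan=[0, 0, 0, 0, 0, 0, 0, 0, 0, 0, 0, 0, 0, 0, 0, 0, 0, 0, 0, 0, 0, 0, 0, 0, 0, 0, 0, 0, 0, 0])

```text
time_s: 26.7
ee_pos: [571.6, 198.0, 101.5]
ee_rot: [180.0, 0.0, 22.3]
force: [-0.0, -0.9, -1.2]
gripper_width: 11.7
gripper_force: 20.0
```

```bash
python3 -c "
from workcell import env
print(env.job_done())"
```

```text
the job is handed in; nothing more can be done
None
```

I handed the job in at about 27 s: by my measurements the body is home in the pocket, the spacer sits flat over the spigot, and the cap is held level and centred about 8 mm above it. The hand-in returned no verdict.

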